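Load the slide viewer and set its filter cover

ROBOT

A 7-joint arm with a two-finger parallel gripper is mounted at the origin on a cart in front of the work surface, level with it; the furniture and walls round the work are solid. World frame = base frame: x ahead of the robot, y to its left, z up, the work surface at z = 0. Lengths are in mm, angles in rad, forces in N, time in s.
With the tool pointing down it reaches from about 350 to 900 mm from the base axis. Payload 8.1 kg.
Tool frame: the origin (TCP) lies at the centre of the arm's flange, where the gripper is bolted on; the fingertips stand 173 mm ahead of it and the grasp point (between the pads) lies 155 mm ahead of it; z points along the fingers, y is the line along which they close (so a half turn about z gives the same grasp; the last joint's range is limited). The gripper opens to 85 mm and grips with 20 to 120 N. Pads are 22 mm wide; open, the fingers measure 114 mm over their backs; the gripper's body (76 mm by 85 mm) begins 54 mm behind the grasp point. The pads swing forward as they close: fully open they stand 13 mm farther back than shut.
Start: joints at [-1.38, 0.434, 0.025, 1.573, -0.012, 1.134, -0.075], TCP at [181.018, 598.218, 404.723] pointing down, gripper open.
Joint ranges: [-2.62, 2.62], [-0.44, 2.09], [-1.27, 1.32], [0.08, 2.57], [-1.32, 4.46], [0.12, 2], [-2.74, 2.74]. Speed limits (rad/s): [2.22, 2.22, 3.01, 3.01, 3.14, 3.14, 3.14].

INTERFACE

Orientations are given as a rotation vector (axis times angle).
In Python, from workcell import robot gives the robot as it stands. Calls block until the motion is done:
- robot.goto(position, orientation): joint-space move of the TCP to a pose.
- robot.line_to(position, orientation=None, vel=150, stop_force=None): straight line of the TCP; orientation=None keeps the orientation; vel is the mean speed in mm/s. With stop_force (N) it stops when the force on the tool has changed by that much, and returns True; else False.
- robot.movej(angles): joint-space move.
- robot.open() and robot.close_gripper(squeeze=None): open the fingers fully, or close them until they stop; squeeze is the grip in N (None keeps the last).
- robot.dwell(seconds).
- robot.ik(position, orientation): joint angles nearest the present ones, or None.
- robot.read_state(): the state.
- robot.camera(name): name is "scene" or "top" or "wrist"; returns a dict with "color" (480x640x3 uint8, red, green, blue), "fx", "fy", "cx", "cy" (pixels), "R" (3x3) and "t" (3): a world point X has camera coordinates R X + t. Camera axes: x right, y down, z forward; pixel columns grow to the right and rows downward; lengths in mm; the calibration is good to about 2 mm. A picture is of the moment at which its call begins. There is no depth.
A pose or a line that the arm cannot do raises robot.MotionError and nothing moves.
- robot.finish_job(): hands the job in; it is judged then, once.
The state is a dict: "time": time; "q": joint angles; "joint_vel": joint speeds; "joint_efforts": joint torques, N m; "tool_pos": TCP position; "tool_rot": TCP orientation; "wrist_force": force on the tool from outside, world axes, zero at the start; "moment": the same for the moment, N m; "finger_gap": finger opening in mm; "finger_force": force on a finger pad.
Only numpy, scipy, OpenCV 4.12 (cv2) and the standard library are available. Lean on these libraries where they do the work, as an engineer would, in place of code of your own. Each camera call takes 0.05 s, during which the arm holds its last target. There are 200 camera calls.

TASK

Place the tray that holds the two glass slides on the viewer's raised viewing plate, squarely on it with its edges flush with the plate's edges all round. Then fold the viewer's filter cover down to 45 degrees, in line with the fixed sloping guide bar beside its hinge, and let go of it. Leave the empty tray, the jars and the pen beaker where they stand.

Things in the scene. Friction and masses are not known exactly. Their poses are not given: they have to be found in the camera images.
- slide_tray: grey plastic open tray, outline 60 mm (its x) by 90 mm (its y), 14 mm high, walls and floor 4 mm; two glass slides with white paper ends lie in it. About 70 g. Origin: centre of its underside, z up. It may lie either way round on the plate.
- spare_tray: the other grey tray: same outline and height, but empty. A bystander. Origin: centre of its underside.
- viewer: slide viewer, fixed to the bench: grey housing 160 mm (x) by 150 mm (y), top 30 mm high, with a raised white viewing plate 60 (x) by 90 (y) mm, its top 38 mm high. A cover is hinged along its far (+x) side between ears 66 mm high. Origin: centre of the underside, z up, -x is the front.
- plate_top (a point): centre of the top of the raised viewing plate (in the viewer's frame 20 mm to the front of its origin, 38 mm up); axes as the viewer's.
- cover (a joint): angle of the cover about its hinge, rad: 0 = lying shut over the plate, 0.785 = 45 degrees above level, 1.57 = upright, 2.1 = fully back. Stiff hinge: it stays where it is left, about 2 to 3 N at the bar moves it.
- cover_hinge (a point): middle of the hinge axis, 60 mm above the bench, 72 mm behind (+x of) the viewer's origin; axes as the viewer's, the hinge runs along y. Beside its -y end, 72 mm from the middle, a 6 mm thick aluminium guide bar 85 mm long slopes from the hinge up to the front at 45 degrees.
- cover_bar (a point): middle of the round steel grip bar, 10 mm thick, 108 mm long, on the cover's free edge, parallel to the hinge and 158 mm from it, held by two 8 mm wide arms 50 mm either side of its middle; 28 mm from the bar's axis begins the cover's black 6 mm thick frame, 130 mm wide, with an amber pane. Axes: the cover's; x points from bar to hinge.
- jar_1: white round jar, 46 mm across, 84 mm high, stands at one short end of the tray of slides. Bystander. Origin: centre of its underside.
- jar_2: the same sort of jar, at one short end of the empty tray. Bystander.
- pen_beaker: clear beaker 59 mm across with pens, 141 mm high in all, near the robot to the left. Bystander. Origin: centre of its underside.
Mind the look-alikes: they are no part of the job. Leave any pink look-alike of the slide_tray alone.

How it is judged (in metres and radians):
On the way, in this order (a step that is already met when the one before it is completed fails the run):
1. the tray of slides lies released, flat and squarely on the viewing plate (horizontal distance between slide_tray and plate_top below 0.006 m and z of slide_tray in the frame of plate_top between -0.004 and 0.004 m and angle between the y axis of slide_tray and the y axis of viewer, either way round below 0.09 rad and angle between slide_tray's own z axis and vertical below 0.05 rad and contact force between the fingers and slide_tray below 0.05 N and linear speed of slide_tray below 0.02 m/s), for 0.2 s.
2. the cover stands at 45 degrees with the tray still in place (all of step 1 and value of joint cover between 0.695 and 0.875 rad and velocity of joint cover between -0.05 and 0.05 rad/s), for 0.2 s.
At the end, for the whole second after the job is handed in: The tray of slides lies flat on the viewing plate, its centre within 6 mm of the plate's and its sides within 0.09 rad of the plate's (either way round); the cover rests at 0.785 rad (45 degrees) within 0.09 rad; both are released and at rest (all of step 2); the robot touches nothing.
It fails at once if the empty tray is pushed more than 20 mm or tipped (distance of spare_tray from where it was at the start of the episode above 0.02 m or angle between spare_tray's own z axis and vertical above 0.35 rad).
It fails at once if a jar is pushed more than 20 mm or tipped (distance of jar_1 from where it was at the start of the episode above 0.02 m or angle between jar_1's own z axis and vertical above 0.35 rad).
It fails at once if a jar is pushed more than 20 mm or tipped (distance of jar_2 from where it was at the start of the episode above 0.02 m or angle between jar_2's own z axis and vertical above 0.35 rad).
It fails at once if the pen beaker is pushed more than 20 mm or tipped (distance of pen_beaker from where it was at the start of the episode above 0.02 m or angle between pen_beaker's own z axis and vertical above 0.35 rad).
It also fails if it takes over 50 s, if anything falls off the work surface, if the arm or the gripper's body presses on something with over 40 N, if the wrist force passes 120 N, or if a joint passes its speed limit or range.

## Working session

There is one attempt and no reset: what is moved stays moved. The work goes in short steps, each a Python script; the robot and the scene stay as the last script left them, time stands still between calls to the robot, and variables do not carry over. Pictures are saved under pics/ and viewed, at most 10 in all, crops included, and the job is handed in when it is done.

```bash
mkdir -p pics; python3 - <<'E'
from workcell import robot
import cv2,numpy as np,pickle
d={}
for n in("scene","top"):
    c=robot.camera(n); d[n]=c
    cv2.imwrite(f"pics/{n}0.png",c["color"][:,:,::-1])
    print(n,c["fx"],c["cx"],c["cy"],np.round(-c["R"].T@c["t"]),np.round(c["R"],3).tolist())
pickle.dump(d,open("d0.pkl","wb"))
s=robot.read_state();print(s["tool_rot"],s["time"],s["finger_gap"],s["wrist_force"])
E
```

```text
scene 580.0049473022416 306.78935280209976 235.24920015742856 [  93. -641. 1060.] [[0.902, -0.432, 0.018], [-0.323, -0.701, -0.636], [0.287, 0.567, -0.772]]
top 488.83516122836346 311.89354675480473 240.46289605598542 [ 379.  101. 1276.] [[0.023, -1.0, 0.01], [-0.998, -0.023, -0.065], [0.065, -0.008, -0.998]]
[-4.59895635e-01 -3.10767861e+00  2.20368279e-03] 0.1 85.51849845450104 [0.05049387 0.87376292 1.61412833]
```

View pics/top0.png

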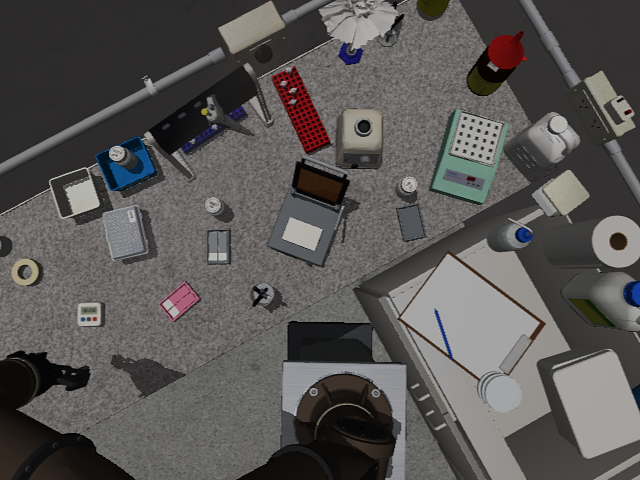

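View pics/scene0.png

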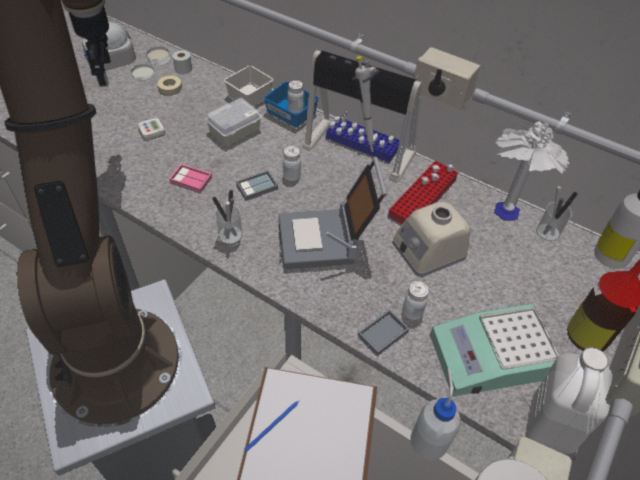

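The top view shows the slide tray at about (218,247) with jar_1 at (214,206) behind it. The viewer plate is at (303,233), with the cover roughly upright behind it. The empty tray is at (411,222), the pen beaker at (263,295) and the pink look-alike at (180,300). The scene view has the tray at (257,185) and the plate at (307,234).

```bash
cat > h.py <<'E'
import numpy as np,cv2
def ray(c,uv,z):
    o=-c["R"].T@c["t"]; d=c["R"].T@np.array([(uv[0]-c["cx"])/c["fx"],(uv[1]-c["cy"])/c["fy"],1])
    return o+d*(z-o[2])/d[2]
def proj(c,X):
    p=c["R"]@np.asarray(X,float)+c["t"]; return np.array([c["cx"]+c["fx"]*p[0]/p[2],c["cy"]+c["fy"]*p[1]/p[2]])
def rect(c,mask,z,seed):
    n,l=cv2.connectedComponents(mask.astype(np.uint8)); 
    cs,_=cv2.findContours((l==l[seed[1],seed[0]]).astype(np.uint8),cv2.RETR_EXTERNAL,cv2.CHAIN_APPROX_NONE)
    k=max(cs,key=cv2.contourArea)[:,0,:]
    P=np.array([ray(c,p,z)[:2] for p in k],np.float32)
    return cv2.minAreaRect(P),len(k)
E
python3 - <<'E'
import pickle; from h import *
d=pickle.load(open("d0.pkl","rb"))
for n,s,t in(("top",(303,233),(218,247)),("scene",(307,234),(257,185))):
    c=d[n]; hsv=cv2.cvtColor(c["color"],cv2.COLOR_RGB2HSV)
    print(n,"plate",rect(c,hsv[:,:,2]>185,38,s))
    x,y=t; print(hsv[y-0,x-22:x+22].tolist() if n=="top" else "")
ims=[]
for n,b in(("top",(195,185,160,120)),("scene",(220,140,160,140))):
    x,y,w,h=b; ims.append(cv2.resize(d[n]["color"][y:y+h,x:x+w,::-1],(w*5,h*5),interpolation=cv2.INTER_CUBIC)[:600])
cv2.imwrite("pics/ct.png",ims[0]);cv2.imwrite("pics/cs.png",ims[1])
E
```

```text
top plate (((477.89031982421875, 62.26739501953125), (1227.29541015625, 1675.671142578125), 1.6102172136306763), 2236)
[[5, 13, 122], [6, 11, 121], [10, 13, 116], [12, 12, 106], [8, 9, 110], [6, 11, 113], [10, 13, 114], [9, 16, 113], [10, 14, 106], [170, 8, 100], [114, 12, 108], [105, 15, 69], [120, 13, 61], [114, 12, 107], [110, 13, 120], [110, 13, 118], [110, 13, 119], [111, 15, 119], [110, 13, 119], [110, 13, 119], [110, 13, 119], [110, 15, 103], [107, 14, 132], [111, 14, 132], [110, 13, 118], [110, 13, 118], [110, 13, 119], [110, 13, 119], [110, 13, 119], [110, 13, 121], [108, 13, 96], [103, 20, 88], [107, 23, 79], [120, 11, 45], [30, 8, 31], [6, 14, 91], [6, 12, 110], [8, 11, 97], [8, 9, 111], [173, 10, 104], [8, 12, 88], [15, 10, 105], [12, 11, 112], [12, 12, 105]]
scene plate (((476.8659362792969, 116.24172973632812), (86.81453704833984, 56.589881896972656), 70.67518615722656), 103)
```

View pics/ct.png

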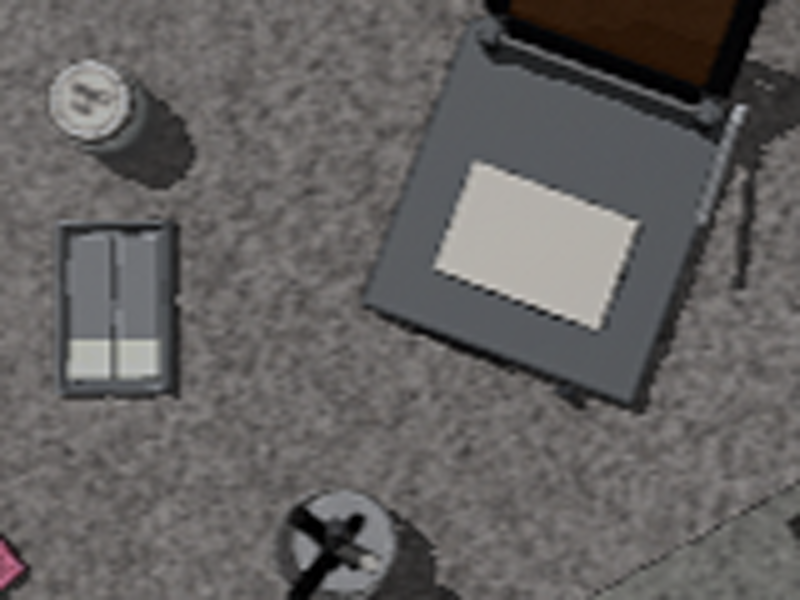

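View pics/cs.png

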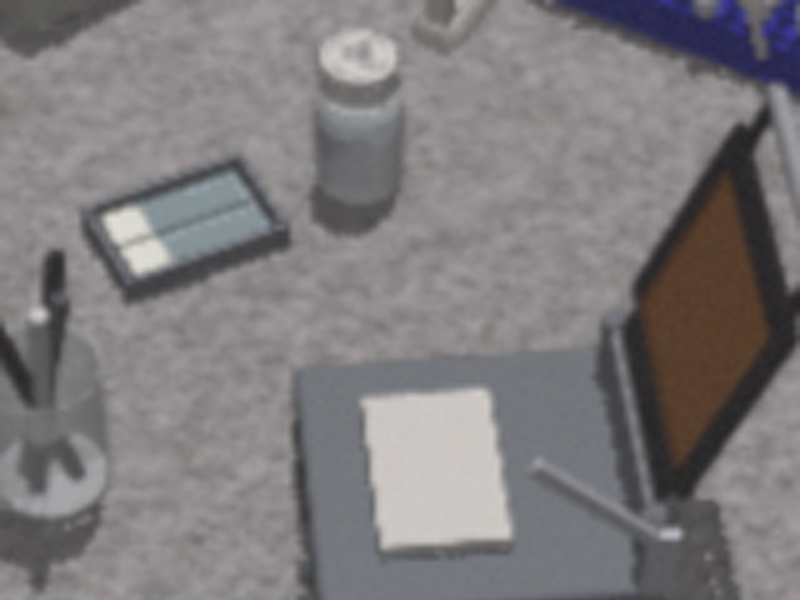

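The crops show the tray rim in the top view at px (207,230)–(230,264), long side almost along world x, paper ends toward the robot. The plate and the guide bar, at the right-hand ear, are clear. The cover looks roughly upright, leaning back.

```bash
python3 - <<'E'
import pickle; from h import *
d=pickle.load(open("d0.pkl","rb"))
for n,s,t in(("top",(303,233),(218,250)),("scene",(307,234),(257,187))):
    c=d[n]; hsv=cv2.cvtColor(c["color"],cv2.COLOR_RGB2HSV); H,S,V=[hsv[:,:,i].astype(int) for i in range(3)]
    for th in(150,165): 
        m=np.zeros(V.shape,bool); m[s[1]-30:s[1]+30,s[0]-30:s[0]+30]=1
        print(n,"plate",th,rect(c,(V>th)&m,38,s))
    x,y=t; m=np.zeros(V.shape,bool); m[y-23:y+22,x-26:x+26]=1
    k=(((H>85)&(H<130)&(S>5))|(V<60)|(V>150))&m
    k=cv2.morphologyEx(cv2.morphologyEx(k.astype(np.uint8),cv2.MORPH_CLOSE,np.ones((3,3))),cv2.MORPH_OPEN,np.ones((7,7)))
    print(n,"tray",rect(c,k,7,t))
    cv2.imwrite(f"pics/m_{n}.png",k*255)
a=cv2.resize(d["top"]["color"][145:215,270:370,::-1],(400,280),interpolation=cv2.INTER_CUBIC)
b=cv2.resize(d["scene"]["color"][145:215,330:430,::-1],(400,280),interpolation=cv2.INTER_CUBIC)
mm=[cv2.resize(cv2.imread(f"pics/m_{n}.png")[y-35:y+35,x-50:x+50],(400,280)) for n,(x,y) in(("top",(218,250)),("scene",(257,187)))]
cv2.imwrite("pics/bar.png",np.vstack([np.hstack([a,b]),np.hstack(mm)]))
E
```

```text
top plate 150 (((476.30670166015625, 117.04694366455078), (88.27189636230469, 58.42238998413086), 70.74490356445312), 105)
top plate 165 (((476.1339111328125, 116.59001159667969), (86.11058807373047, 57.803558349609375), 70.74468994140625), 103)
top tray (((439.93792724609375, 333.61614990234375), (91.43284606933594, 62.295814514160156), 1.9138849973678589), 115)
scene plate 150 (((477.03021240234375, 116.88505554199219), (91.13623809814453, 60.5394172668457), 70.8066635131836), 108)
scene plate 165 (((475.9912109375, 116.19104766845703), (88.77848815917969, 58.95318603515625), 70.7293930053711), 107)
scene tray (((442.1105041503906, 338.3581237792969), (85.18214416503906, 94.15215301513672), 66.40322875976562), 109)
```

View pics/bar.png

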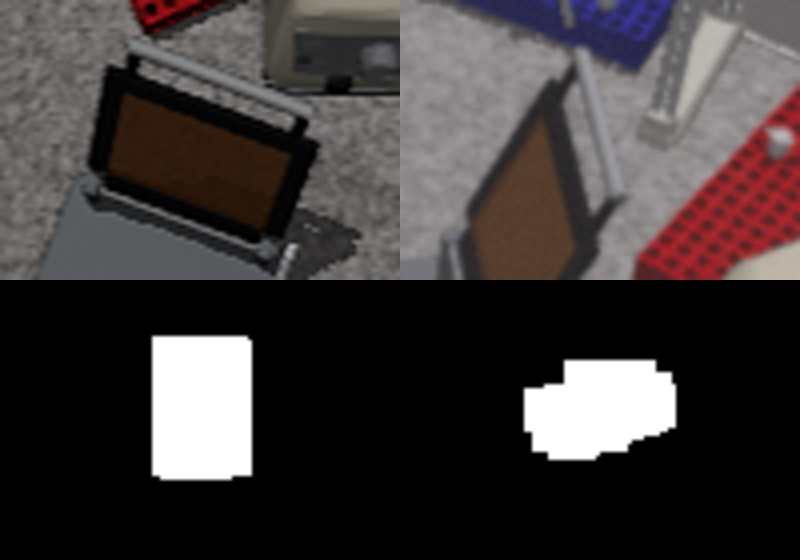

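```bash
python3 - <<'E'
import pickle; from h import *
d=pickle.load(open("d0.pkl","rb"))
P=[np.diag([1,1,1])@np.array([[c["fx"],0,c["cx"]],[0,c["fy"],c["cy"]],[0,0,1]])@np.c_[c["R"],c["t"]] for c in(d["top"],d["scene"])]
def tri(a,b):
    X=cv2.triangulatePoints(P[0],P[1],np.array(a,float),np.array(b,float));return X[:3,0]/X[3,0]
A=tri((303.2,157),(375,157.5));B=tri((347,172),(385,193.5));print(A,B,np.linalg.norm(A-B))
yaw=np.radians(-19.25);R=np.array([[np.cos(yaw),-np.sin(yaw)],[np.sin(yaw),np.cos(yaw)]])
o=np.array([476.5,116.7])+R@[20,0];h=o+R@[72,0];print("origin",o,"hinge",h)
m=(A+B)/2;v=R.T@(m[:2]-h);print(v,np.hypot(v[0],m[2]-60),np.arctan2(m[2]-60,-v[0]))
for p,z in(((237,182.6),14),((268,171.6),14),((277.6,186),14)):print(ray(d["scene"],p,z))
from workcell import robot
from scipy.spatial.transform import Rotation as Ro
def down(a): # tool z down, tool y at world angle a
    y=np.array([np.cos(a),np.sin(a),0]);z=np.array([0,0,-1]);return Ro.from_matrix(np.c_[np.cross(y,z),y,z]).as_rotvec()
for nm,p,a in(("tray",(432,333.6,174),np.pi/2+np.radians(1.9)),("plate",(476,116,212),yaw)):
  for k in(0,np.pi): print(nm,down(a+k),robot.ik(p,down(a+k)))
# bar along arc, tool tilted by t toward front
for th in(1.7,1.3,1.0,.785):
  for t in(0,.3,.6):
    b=np.r_[h+R@[-158*np.cos(th),0],60+158*np.sin(th)]
    zz=np.r_[R@[np.sin(t),0],-np.cos(t)]   # tool z: down and toward hinge
    for k in(1,-1):
      y=k*np.r_[R@[np.cos(t),0],np.sin(t)]
      q=robot.ik(b-155*zz,Ro.from_matrix(np.c_[np.cross(y,zz),y,zz]).as_rotvec()); print(th,t,k,None if q is None else np.round(q,2))
E
```

```text
[632.8399627  114.82201406 212.33948847] [601.81691293  17.67852963 207.71732596] 102.08158781764789
origin [495.38178041 110.10618709] hinge [563.35618988  86.36846064]
[57.58738533 -1.1992159 ] 160.70105762153972 1.9372973185731466
[397.02014874 355.7350793   14.        ]
[483.41002325 359.65105311  14.        ]
[485.05643088 302.37765714  14.        ]
tray [ 0.05208719 -3.14116082 -0.        ] [-0.76192364  0.6070274   0.00893255  1.98073873 -0.00968744  0.55386621
  0.85760994]
tray [3.14116082 0.05208719 0.        ] [-1.13072401  0.66678687  0.53718361  2.01245877 -0.57977864  0.61589254
 -1.7397206 ]
plate [2.56159332 1.81874794 0.        ] [-0.70622664  0.52021783  0.48441765  2.12537741 -0.42903335  0.59011563
 -0.25063256]
plate [ 1.81874794 -2.56159332 -0.        ] [-0.26718969  0.48600428 -0.10641422  2.08905354  0.09195202  0.57079705
  2.36681896]
1.7 0 1 [-0.73  0.47  0.72  1.75 -0.35  1.06 -0.22]
1.7 0 -1 [-0.27  0.4   0.06  1.71 -0.03  1.03  2.61]
1.7 0.3 1 [-0.84  0.31  0.64  1.98 -0.03  0.66 -0.56]
1.7 0.3 -1 [-0.4   0.28  0.08  1.94  0.25  0.7   2.3 ]
1.7 0.6 1 [-0
[... 376 characters left out ...]
-0.72  0.16  0.14  2.27  0.99  0.54  1.4 ]
1.0 0 1 [-0.83  0.32  0.62  1.99 -0.23  0.9  -0.42]
1.0 0 -1 [-0.38  0.29  0.04  1.96 -0.02  0.9   2.48]
1.0 0.3 1 [-1.    0.19  0.59  2.19  0.19  0.59 -0.91]
1.0 0.3 -1 [-0.56  0.18  0.07  2.16  0.36  0.63  2.04]
1.0 0.6 1 [-1.09  0.15  0.45  2.37  1.03  0.5  -1.88]
1.0 0.6 -1 [-0.8   0.15  0.12  2.35  1.07  0.56  1.21]
0.785 0 1 [-0.85  0.31  0.59  2.06 -0.23  0.83 -0.45]
0.785 0 -1 [-0.39  0.28  0.02  2.03 -0.01  0.83  2.44]
0.785 0.3 1 [-1.04  0.19  0.57  2.25  0.23  0.53 -1.  ]
0.785 0.3 -1 [-0.59  0.18  0.05  2.22  0.41  0.58  1.94]
0.785 0.6 1 [-1.14  0.18  0.44  2.43  1.12  0.49 -2.05]
0.785 0.6 -1 [-0.86  0.18  0.11  2.41  1.15  0.56  1.05]
```

The plate centre is (476.5,116.7) with viewer yaw −19.25°; both views agree within 1 mm. The tray centre is (440,333.6), long axis at 1.9°. The triangulated bar is 161 mm from the hinge (158 given), so the cover stands at about 1.94 rad. Now I'll grasp the tray.

```bash
cat >> h.py <<'E'
from scipy.spatial.transform import Rotation as Ro
yaw=np.radians(-19.25); R2=np.array([[np.cos(yaw),-np.sin(yaw)],[np.sin(yaw),np.cos(yaw)]])
plate=np.array([476.5,116.7]); hinge=plate+R2@[92,0]
def down(a):
    y=np.array([np.cos(a),np.sin(a),0]);z=np.array([0,0,-1.]);return Ro.from_matrix(np.c_[np.cross(y,z),y,z]).as_rotvec()
def rot(a): return np.array([[np.cos(a),-np.sin(a)],[np.sin(a),np.cos(a)]])
a1=np.radians(91.9)
E
python3 - <<'E'
from workcell import robot; from h import *
g=np.array([432,333.4])
def st(m): s=robot.read_state();print(m,round(s["time"],2),np.round(s["tool_pos"],1),round(s["finger_gap"],1),np.round(s["wrist_force"],1),np.round(s["finger_force"],1))
robot.goto([*g,330],down(a1)); st("above")
robot.line_to([*g,200]); print(robot.line_to([*g,173],vel=40,stop_force=5)); st("down")
robot.close_gripper(40); st("closed")
robot.line_to([*g,300],vel=120); robot.dwell(.2); st("lift")
cv2.imwrite("pics/lift.png",robot.camera("scene")["color"][60:300,140:460,::-1])
E
```

```text
above 1.49 [431.4 334.7 330.2] 85.5 [ 0.  -0.1 -0.7] 0.0
False
down 3.33 [432.1 333.4 173. ] 85.2 [-0.4  0.4  0.7] 0.0
closed 3.7 [432.1 333.5 173.5] 58.6 [-2.6 -1.   5.9] 43.1
lift 5.11 [431.9 333.3 299.4] 58.5 [0.2 0.4 0.4] 43.0
```

View pics/lift.png

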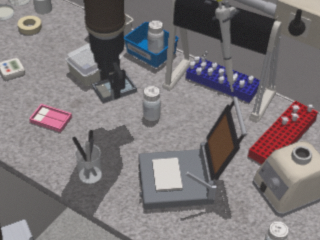

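The tray hangs level in the gripper with a 58.6 mm gap, and jar_1 and the beaker are untouched. Now I'll place it.

```bash
python3 - <<'E'
from workcell import robot; from h import *
def st(m): s=robot.read_state();print(m,round(s["time"],2),np.round(s["tool_pos"],1),round(s["finger_gap"],1),np.round(s["wrist_force"],1),np.round(s["finger_force"],1))
off=np.array([439.94,333.6])-[432,333.4]
a2=yaw; p=plate-rot(a2-a1)@off; print(p)
robot.line_to([432,333.4,345],vel=200)
robot.goto([*p,345],down(a2)); st("above")
robot.line_to([*p,225],vel=120); robot.dwell(.3); st("near")
print(robot.line_to([*p,210],vel=20,stop_force=4)); st("touch")
robot.open(); robot.dwell(.2); st("open")
robot.line_to([*p,345],vel=200); robot.goto([*(p+[-150,0]),345],down(a2)); st("up")
for n in("top","scene"):
    c=robot.camera(n); x,y=(303,225) if n=="top" else (307,230)
    cv2.imwrite(f"pics/p_{n}.png",cv2.resize(c["color"][y-40:y+40,x-50:x+50,::-1],(400,320),interpolation=cv2.INTER_CUBIC))
    np.save(f"p_{n}.npy",c["color"])
cv2.imwrite("pics/placed.png",np.hstack([cv2.imread("pics/p_top.png"),cv2.imread("pics/p_scene.png")]))
E
```

```text
[479.17831016 124.17731601]
above 6.76 [479.  124.9 344.5] 59.0 [-0.6  0.2 -0.6] 43.1
near 8.21 [479.3 124.3 225.4] 58.9 [-0.2 -1.2 -0.2] 43.1
True
touch 8.86 [479.1 124.1 211.5] 58.8 [-0.9  0.5  7.2] 44.0
open 9.45 [478.8 124.1 211.1] 85.2 [-0.2  0.9  0.8] 0.0
up 10.92 [328.8 124.3 344.6] 85.5 [ 0.4 -0.8  0.9] 0.0
```

View pics/placed.png

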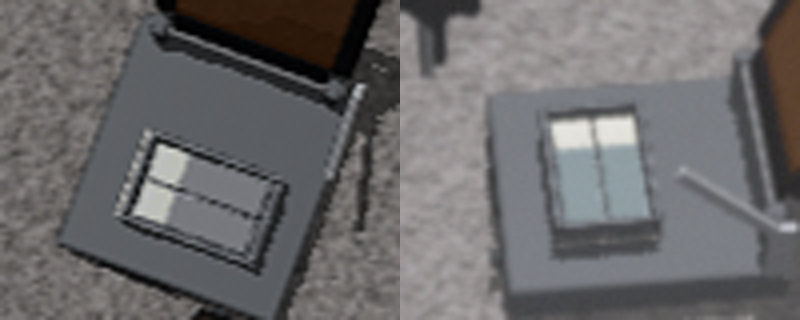

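The tray lies square on the plate, but in the top view a white strip of plate shows at its +y end, around (133,170) in the crop. I'll measure that offset along the plate's y axis.

```bash
python3 - <<'E'
import pickle; from h import *
d=pickle.load(open("d0.pkl","rb"))
for n in("top","scene"):
    c=d[n]; V=cv2.cvtColor(np.load(f"p_{n}.npy"),cv2.COLOR_RGB2GRAY).astype(np.float32)
    for ax in(1,0):
        print(n,"along","xy"[ax])
        L=range(-58,59,2) if ax else range(-42,43,2)
        for z in(52,):
            r=[]
            for t in L:
                v=[]
                for s in np.linspace(-20,20,21):
                    e=[s,t] if ax else [t,s]
                    u=proj(c,[*(plate+R2@e),z]); v.append(cv2.getRectSubPix(V,(1,1),tuple(map(float,u)))[0,0])
                r.append((t,int(np.mean(v))))
            print(z,r)
E
```

```text
top along y
52 [(-58, 93), (-56, 83), (-54, 58), (-52, 38), (-50, 47), (-48, 73), (-46, 93), (-44, 84), (-42, 83), (-40, 97), (-38, 115), (-36, 117), (-34, 113), (-32, 114), (-30, 116), (-28, 117), (-26, 116), (-24, 116), (-22, 116), (-20, 115), (-18, 116), (-16, 117), (-14, 116), (-12, 115), (-10, 116), (-8, 118), (-6, 117), (-4, 115), (-2, 116), (0, 118), (2, 120), (4, 120), (6, 118), (8, 115), (10, 118), (12, 137), (14, 165), (16, 180), (18, 180), (20, 181), (22, 182), (24, 182), (26, 181), (28, 181), (30, 180), (32, 153), (34, 86), (36, 46), (38, 73), (40, 117), (42, 133), (44, 119), (46, 93), (48, 95), (50, 95), (52, 96), (54, 96), (56, 96), (58, 96)]
top along x
52 [(-42, 94), (-40, 95), (-38, 96), (-36, 91), (-34, 60), (-32, 45), (-30, 87), (-28, 86), (-26, 87), (-24, 122), (-22, 135), (-20, 135), (-18, 135), (-16, 133), (-14, 133), (-12, 133), (-10, 134), (-8, 134), (-6, 134), (-4, 123), (-2, 89), (0, 103), (2, 132), (4, 133), (6, 133), (8, 133), (10, 134), (12, 134), (14, 133), (16, 133), (18, 135), (20, 126), (22, 81), (24, 50), (26, 90), (28, 90), (30, 89), (32, 94), (34, 
[... 524 characters left out ...]
19), (24, 219), (26, 206), (28, 175), (30, 131), (32, 96), (34, 81), (36, 88), (38, 107), (40, 118), (42, 122), (44, 124), (46, 124), (48, 125), (50, 125), (52, 126), (54, 132), (56, 141), (58, 145)]
scene along x
52 [(-42, 126), (-40, 125), (-38, 123), (-36, 109), (-34, 91), (-32, 88), (-30, 111), (-28, 120), (-26, 134), (-24, 159), (-22, 173), (-20, 177), (-18, 177), (-16, 176), (-14, 176), (-12, 176), (-10, 176), (-8, 175), (-6, 173), (-4, 160), (-2, 142), (0, 153), (2, 169), (4, 176), (6, 176), (8, 176), (10, 176), (12, 176), (14, 176), (16, 176), (18, 176), (20, 166), (22, 136), (24, 109), (26, 115), (28, 121), (30, 123), (32, 124), (34, 125), (36, 125), (38, 125), (40, 126), (42, 127)]
```

Both views put the tray about 4.7 mm toward −y and 1.5 mm toward −x of the plate centre. That is inside 6 mm but not flush, so I'll regrip and nudge it.

```bash
python3 - <<'E'
from workcell import robot; from h import *
def st(m): s=robot.read_state();print(m,round(s["time"],2),np.round(s["tool_pos"],1),round(s["finger_gap"],1),np.round(s["wrist_force"],1),np.round(s["finger_force"],1))
p=np.array([479.18,124.18]); g=p+R2@[-1.5,0]; e=p+R2@[0,4.7]; o=down(yaw)
robot.goto([*g,345],o); robot.line_to([*g,230],vel=200); robot.line_to([*g,211.5],vel=60,stop_force=5); st("in")
robot.close_gripper(40); st("closed")
robot.line_to([*g,217],vel=30); robot.line_to([*e,217],vel=20); robot.dwell(.2)
print(robot.line_to([*e,210],vel=20,stop_force=4)); st("touch")
robot.open(); robot.dwell(.2)
robot.line_to([*e,345],vel=200); robot.goto([*(e+[-150,0]),345],o); st("up")
for n in("top","scene"):
    c=robot.camera(n); V=cv2.cvtColor(c["color"],cv2.COLOR_RGB2GRAY).astype(np.float32); np.save(f"p_{n}.npy",c["color"])
    for ax in(1,0):
        L=[*range(-56,-36,2),*range(28,50,2)] if ax else [*range(-40,-20,2),*range(-4,6,2),*range(18,36,2)]
        r=[(t,int(np.mean([cv2.getRectSubPix(V,(1,1),tuple(map(float,proj(c,[*(plate+R2@([s,t] if ax else [t,s])),52]))))[0,0] for s in np.linspace(-20,20,21)]))) for t in L]
        print(n,"xy"[ax],r)
    x,y=(303,225) if n=="top" else (307,230)
    cv2.imwrite(f"pics/p_{n}.png",cv2.resize(c["color"][y-40:y+40,x-50:x+50,::-1],(400,320),interpolation=cv2.INTER_CUBIC))
cv2.imwrite("pics/placed2.png",np.hstack([cv2.imread("pics/p_top.png"),cv2.imread("pics/p_scene.png")]))
E
```

```text
in 12.84 [477.7 124.6 211.3] 85.3 [-0.6 -0.4  0.6] 0.0
closed 13.21 [477.9 124.6 211.9] 58.6 [-1.  -0.3  6.5] 42.6
True
touch 14.47 [480.8 128.6 211.9] 58.5 [-0.5 -0.1  9.2] 44.0
up 16.52 [330.4 128.8 344.6] 85.6 [0.4 0.  0.3] 0.0
top y [(-56, 93), (-54, 94), (-52, 89), (-50, 71), (-48, 44), (-46, 46), (-44, 73), (-42, 94), (-40, 89), (-38, 81), (28, 180), (30, 180), (32, 182), (34, 183), (36, 168), (38, 116), (40, 58), (42, 61), (44, 89), (46, 94), (48, 92)]
top x [(-40, 95), (-38, 96), (-36, 92), (-34, 64), (-32, 43), (-30, 82), (-28, 90), (-26, 90), (-24, 113), (-22, 127), (-4, 125), (-2, 100), (0, 95), (2, 121), (4, 126), (18, 128), (20, 127), (22, 90), (24, 45), (26, 77), (28, 88), (30, 87), (32, 94), (34, 94)]
scene y [(-56, 104), (-54, 90), (-52, 78), (-50, 73), (-48, 72), (-46, 79), (-44, 102), (-42, 123), (-40, 136), (-38, 146), (28, 219), (30, 214), (32, 191), (34, 149), (36, 107), (38, 83), (40, 81), (42, 101), (44, 117), (46, 121), (48, 123)]
scene x [(-40, 125), (-38, 124), (-36, 114), (-34, 94), (-32, 86), (-30, 108), (-28, 120), (-26, 128), (-24, 149), (-22, 163), (-4, 157), (-2, 142), (0, 147), (2, 161), (4, 167), (18, 167), (20, 161), (22, 136), (24, 109), (26, 112), (28, 121), (30, 122), (32, 124), (34, 125)]
```

View pics/placed2.png

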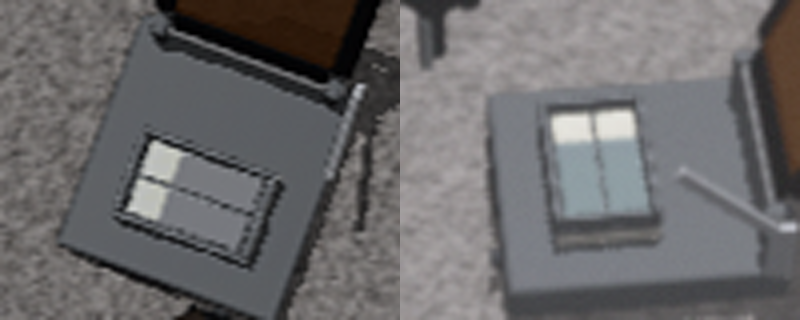

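Now the plate strip is hidden and the tray edges match the plate's within about 1 mm in both views. Next I'll grip the bar, swing it along the arc to 0.785 rad and release it.

```bash
cat >> h.py <<'E'
def barpose(th,t,back=163):
    b=np.r_[hinge+R2@[-158*np.cos(th),0],60+158*np.sin(th)]
    z=np.r_[R2@[np.sin(t),0],-np.cos(t)]; y=np.r_[R2@[np.cos(t),0],np.sin(t)]
    return b-back*z, Ro.from_matrix(np.c_[np.cross(y,z),y,z]).as_rotvec()
E
python3 - <<'E'
from workcell import robot; from h import *
def st(m): s=robot.read_state();print(m,round(s["time"],2),np.round(s["tool_pos"],1),round(s["finger_gap"],1),np.round(s["wrist_force"],1),np.round(s["finger_force"],1))
p,o=barpose(1.94,0)
robot.line_to([380,140,460],vel=250)
robot.goto(p+[0,0,90],o); st("above")
print(robot.line_to(p,vel=100,stop_force=5)); st("at bar")
robot.close_gripper(20); st("gripped")
ths=np.linspace(1.94,0.785,9)[1:]
for th,t in zip(ths,np.linspace(0,.35,9)[1:]):
    p,o=barpose(th,t); robot.line_to(p,o,vel=70); s=robot.read_state(); print(round(th,2),np.round(s["wrist_force"],1),round(s["finger_gap"],1))
st("45"); robot.dwell(.3); robot.open(); robot.dwell(.1); st("open")
p2,o=barpose(.785,.35,260); robot.line_to(p2,vel=200); robot.goto([300,250,420],down(np.pi/2)); st("clear")
for n in("top","scene"):
    c=robot.camera(n); np.save(f"c_{n}.npy",c["color"]); x,y=(303,215) if n=="top" else (320,215)
    cv2.imwrite(f"pics/c_{n}.png",cv2.resize(c["color"][y-60:y+60,x-50:x+50,::-1],(400,480),interpolation=cv2.INTER_CUBIC))
cv2.imwrite("pics/cover.png",np.hstack([cv2.imread("pics/c_top.png"),cv2.imread("pics/c_scene.png")]))
E
```

```text
above 18.25 [616.4  67.9 459.6] 85.6 [-0.3  0.  -0.9] 0.0
False
at bar 19.3 [617.4  67.4 371. ] 85.3 [0.6 0.4 0.4] 0.0
gripped 19.98 [617.3  67.5 370.6] 9.1 [-0.1 -0.2  2.2] 21.2
1.8 [ 0.3 -0.4  5.5] 8.9
1.65 [-0.8 -0.3  8. ] 9.2
1.51 [-2.5  1.1  3.5] 8.9
1.36 [-2.2  0.5  1.6] 8.7
1.22 [-1.6  0.6 -1.7] 9.0
1.07 [ 0.   0.8 -4.4] 9.0
0.93 [ 5.7 -1.1 -9.7] 8.8
0.78 [ 5.9 -1.1 -8.5] 8.9
45 24.57 [405.1 141.6 324.7] 8.9 [ 5.9 -1.1 -8.5] 19.8
open 25.7 [405.1 141.6 324.8] 85.3 [-0.7 -0.1  0.1] 0.0
clear 29.11 [300.  250.  419.9] 85.7 [ 1.  -0.3  1. ] 0.0
```

View pics/cover.png

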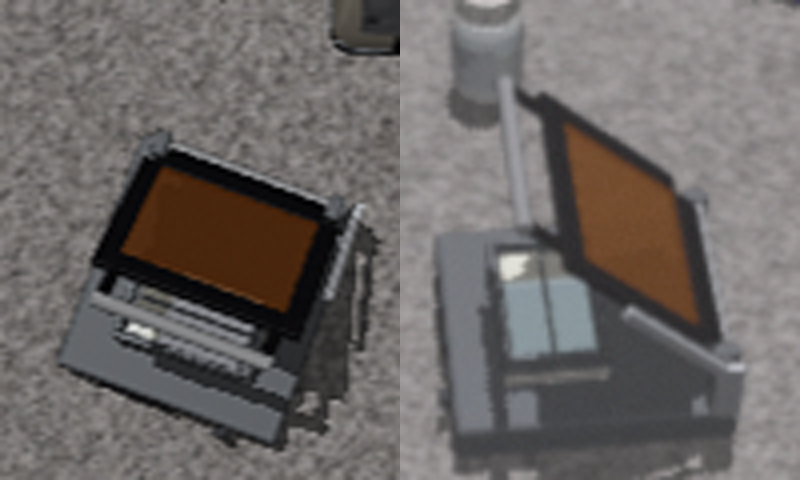

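The cover is down and the tray lies under it unmoved. The bar ends are at crop (93,298)/(270,360) in the top view and (505,80)/(523,222) in the scene view. I'll triangulate the angle from those.

```bash
python3 - <<'E'
import pickle; from h import *
d=pickle.load(open("d0.pkl","rb"))
P=[np.array([[c["fx"],0,c["cx"]],[0,c["fy"],c["cy"]],[0,0,1]])@np.c_[c["R"],c["t"]] for c in(d["top"],d["scene"])]
def tri(a,b):
    X=cv2.triangulatePoints(P[0],P[1],np.array(a,float),np.array(b,float));return X[:3,0]/X[3,0]
A=tri((276.3,229.5),(296.3,175));B=tri((320.5,245),(300.8,210.5));m=(A+B)/2;v=R2.T@(m[:2]-hinge)
print(A,B,np.linalg.norm(A-B),v,np.hypot(v[0],m[2]-60),np.arctan2(m[2]-60,-v[0]))
for th in(.695,.785,.875): print(th,[np.round(proj(d[n],[*(hinge+R2@[-158*np.cos(th),0]),60+158*np.sin(th)]),1) for n in("top","scene")])
E
```

```text
[474.50507892 172.25666327 173.55523604] [439.73494421  72.34824295 176.17145043] 105.81823707454524 [-112.14351068   -1.10018642] 160.5296066336522 0.7973788695966535
0.695 [array([296.7, 241.1]), array([294. , 196.6])]
0.785 [array([298. , 236.9]), array([298.5, 192.9])]
0.875 [array([299.6, 232.2]), array([303.5, 189.4])]
```

The measured bar middles, (298.4,237.3) and (298.5,192.8), match 0.785 rad. I'll hand the job in.

```bash
python3 -c "
from workcell import robot
print(robot.finish_job())"
```

```text
the job is handed in; nothing more can be done
None
```

The job is handed in, with no verdict returned: by my camera measurements the slide tray sits flush on the viewing plate to about 1 mm, the cover is released at about 0.79 rad (45°), and I saw no contact with the empty tray, the jars or the pen beaker.

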